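# Draw the filter plate from under its flap and hold it to the light panel

## Task

Lift the hinged flap of the white filter housing by its orange tab until it stands about upright, and leave it open. Then take the blue-framed filter plate (not the grey blank plate, which stays in its slot) by its top tab, draw it out and hold it upright, as if for inspection, about 10 cm in front of the glowing face of the light panel, centred on that face and squarely parallel to it. The job ends while still holding it there, still, in the gripper; do not touch the panel, and leave the sample bottle, vial, beaker and mouse where they are.

Things in the scene. Friction and masses are not known exactly. Their poses are not given: they have to be found in the camera images.
- housing: white box, blue base band, fixed; 150 (x) x 200 (y) x 106 mm high, walls 6 mm; origin: centre of underside; front (black louvres) faces -x. Open on top under the flap. Inside, a grey block up to height 45 mm has two slots at y = +42 and -42 mm (x = -20 mm), each 12 (x) x 68 mm (y), floor at 8 mm; the filter plate stands in either one, the blank in the other.
- flap (a joint): angle of the grey flap over the housing, rad: 0 closed (level), grows as its front edge rises; stops at 1.85 (leaning back past upright at 1.57). Starts shut or up to 0.25 ajar. A stiff hinge (0.25 N m friction) keeps it at any angle; 2 to 3 N at the tab moves it.
- flap_hinge (a point): point on the flap's hinge axis, middle of the housing's rear rim, 109 mm above the bench; the axis runs along the housing's y; axes as the housing's.
- flap_tab (a point): grip point of the orange tab in the middle of the flap's front edge, 176 mm from the hinge axis. Tab 16 mm wide (y), 8 mm thick, sticks out 46 mm; this point is 28 mm from the flap's edge, 18 mm from the tip. Axes turn with the flap: x from tip to hinge, y along the hinge, z out of the top face. Held by its two sides (along y) it can turn between the fingers as the flap rises.
- filter_centre (a point): centre of the filter plate's frame, blue, 64 wide (y) x 70 high (z) x 8 mm thick (x), white ribbed pane, 60 g. Blue tab, 24 wide (y), 8 mm thick (x), on its top edge, 35 to 57 mm above this point (centre 46 above). z up, x normal to its faces (along housing x while stowed). Stowed: this point 43 mm above the bench, tab top 6 mm below the housing's rim; 37 mm deep in its slot, 2 mm play.
- blank_centre (a point): centre of the frame of the grey blank plate with black tab; same size and axes as the filter plate. Stays in its slot.
- panel_face (a point): centre of the glowing white face (110 x 130 mm) of the upright black light panel, 95 mm above the bench; the panel is fixed, 130 mm wide (y), 16 mm thick, its top 170 mm above the bench, its foot reaching 25 mm ahead of the face. The face looks along -x of this frame; y lies across it, z up.
- sample_20_centre (a point): white sample bottle with black cap, 37 mm across, 81 mm high, loose; point at half height. Leave alone.
- vial_2_centre (a point): small clear vial with white cap, 29 mm across, 78 mm high, loose; point at half height. Leave alone.
- beaker_50_centre (a point): small glass beaker, 46 mm across, 56 mm high, loose; point at half height. Leave alone.
- mouse_centre (a point): black computer mouse, 112 x 63 x 38 mm, loose; point at half height. Leave alone.

How it is judged:
By the outcome, as a careful person would: the job done as asked, in the order asked, and still so for the second after the job is handed in, while the arm keeps its last pose, push and grip.
It also fails if it takes over 53 s, if anything falls off the work surface, if the arm or the gripper's body presses on something with over 40 N, if the wrist force passes 120 N, or if a joint passes its speed limit or range.

## Robot

A 6-joint arm with a two-finger parallel gripper is mounted at the origin on a cart in front of the work surface, level with it; the furniture and walls round the work are solid. World frame = base frame: x ahead of the robot, y to its left, z up, the work surface at z = 0. Lengths are in m, angles in rad, forces in N, time in s.
With the tool pointing down it reaches from about 0.35 to 0.775 m from the base axis. Payload 7.3 kg.
Tool frame: the origin (TCP) lies on the centre line of the jaws, within the pads' length; the fingertips stand 17 mm ahead of it and the grasp point (between the pads) lies 2 mm behind it (robot.tcp_to_tips is the distance from the TCP to the fingertips, in m); z points along the fingers, y is the line along which they close (so a half turn about z gives the same grasp; the last joint's range is limited). The gripper opens to 92 mm and grips with 3 to 60 N. Pads are 19 mm wide; open, the fingers measure 130 mm over their backs; the gripper's body (75 mm by 190 mm) begins 47 mm behind the grasp point.
Start: joints at [0.986, 0.342, 1.524, -0, 1.275, -0.146], TCP at [0.223, 0.475, 0.244] pointing down, gripper open.
Joint ranges: [-2.53, 2.53], [-0.77, 2.02], [0.04, 2.7], [-1, 4.14], [0.28, 2.66], [-3.11, 3.11]. Speed limits (rad/s): [2.57, 2.57, 3.14, 3.14, 3.14, 3.14].

## Interface

Orientations are given as [roll, pitch, yaw] about the fixed x, y, z axes, in that order (R = Rz(yaw) Ry(pitch) Rx(roll)).
In Python, from cell import robot gives the robot as it stands. The module is installed in compiled form; this text tells all that it offers.
- The arm moves only by the tool carry_out, never from a script. Its argument "commands" is a list of rows, each a list of 3 entries, a list of its own where there are three numbers: the shift along the tool's x, y, z in m, then the turn about the tool's z in rad, then the opening, from 0 (shut) to 1 (fully open). In form: [[[dx, dy, dz], yaw, claw], ...]. A call has 1 to 20 rows; each row shifts and turns the commanded pose from where the row before left it, along the tool's axes as they then stand; what a row does not reach is not made up. A row lasts 1/8 s, in which the tool goes at most 62.5 mm and 10.7 degrees, less where a joint would pass 70% of its speed; a pose out of reach is approached as far as the arm can. A call is refused whole if a number of a shift passes 0.0625 or a number of a turn 0.188, either way. A call with a gripper value outside its range is refused whole. The fingers move at their own pace and stop on an object; "newtons" is the grip in N (left out, the last holds). Time passes only in rows, so rows that do not move let the fingers close. It gives the time, the measured TCP pose, the force, the opening and the grip force at its end, in the units of the state.
- robot.observe(): the state, without advancing time (a new reading comes with each control period).
- robot.read_camera(name): name is "side" or "top"; returns a dict with "pixels" (384x512x3 uint8, red, green, blue), "fx", "fy", "cx", "cy" (pixels), "view" (4x4, takes a point from world to camera coordinates). Camera axes: x right, y up, looking along -z (the intrinsics and any distortion apply to the point x, -y, -z); pixel columns grow to the right and rows downward; lengths in m; the calibration is good to about 2 mm. A picture is of the moment at which its call begins. There is no depth.
- robot.hand_in(): hands the job in; it is judged then, once.
Trained networks look in a picture, given as the dict that the camera call returned (one of the last four; its "shot" number tells which), for a name from the list of things; names that differ only in an ending like _2 or _b are one class to them, and where a whole thing is asked for, a point or a joint stands for the part that bears it (a point fixed in the world has none). Each returns a list of dicts, best first, with "p" (0 to 1); they miss things now and then, are a little off and sometimes report something else, mostly with a low value. They report only what shows in the picture. A call takes as long as a camera call.
- robot.find_in(picture, name): "at" ([column, row] in pixels, amid what is visible of it).
- robot.tip_of(picture, name): "at" ([column, row] in pixels: a listed point, or the origin of a listed thing).
The state is a dict: "time": time; "qpos": joint angles; "qvel": joint speeds; "joint_efforts": joint torques, N m; "tool_pos": TCP position; "tool_rot": TCP orientation; "contact_force": force on the tool from outside, world axes, zero at the start; "torque": the same for the moment, N m; "opening": finger opening in m; "grip_force": force on a finger pad.
Only numpy, scipy, OpenCV 4.12 (cv2) and the standard library are available. Lean on these libraries where they do the work, as an engineer would, in place of code of your own. Each camera call takes 0.05 s, during which the arm holds its last target. There are 200 camera calls.

## Working session

There is one attempt and no reset: what is moved stays moved. The work goes in short steps, Python scripts to look and compute and a tool call to move; the robot and the scene stay as the last step left them, time stands still between calls to the robot, and variables do not carry over. Pictures are saved under pics/ and viewed, at most 10 in all, crops included, and the job is handed in when it is done.

Besides the shell and the picture viewer there is one more tool, called after ">>>" by a JSON object that holds its "name" and its "arguments", one argument or row to a line. carry_out: Moves the arm, as the interface text tells. Its arguments: {"type":"object","properties":{"commands":{"type":"array"},"newtons":{"type":"number"}},"required":["commands"]}

```bash
mkdir -p pics
cat > h.py <<'E'
import numpy as np, cv2
from cell import robot
names=["housing","flap","flap_hinge","flap_tab","filter_centre","blank_centre","panel_face","sample_20_centre","vial_2_centre","beaker_50_centre","mouse_centre"]
def proj(p,X):
    c=p["view"]@np.append(X,1); x,y,z=c[0],-c[1],-c[2]
    return np.array([p["fx"]*x/z+p["cx"],p["fy"]*y/z+p["cy"]])
def ray(p,uv):
    V=np.array(p["view"]); d=np.array([(uv[0]-p["cx"])/p["fx"],-(uv[1]-p["cy"])/p["fy"],-1])
    R=V[:3,:3]; d=R.T@d; return -R.T@V[:3,3], d/np.linalg.norm(d)
def tri(rs):
    A=0;b=0
    for o,d in rs:
        P=np.eye(3)-np.outer(d,d); A=A+P; b=b+P@o
    X=np.linalg.solve(A,b); return X,[float(np.linalg.norm((np.eye(3)-np.outer(d,d))@(X-o))) for o,d in rs]
def atz(r,z):
    o,d=r; return o+d*(z-o[2])/d[2]
E
python3 - <<'E'
from h import *
np.set_printoptions(precision=3,suppress=True)
s,t=robot.read_camera("side"),robot.read_camera("top")
print([k for k in s])
for n,p in(("side",s),("top",t)):
    cv2.imwrite(f"pics/{n}0.png",p["pixels"][:,:,::-1]); print(n,np.linalg.inv(p["view"])[:3,3],p["fx"])
for n in names:
    a=robot.tip_of(s,n);b=robot.tip_of(t,n)
    f=lambda l:[(np.round(q["at"],1).tolist(),round(q["p"],2)) for q in l[:2]]
    print(n,f(a),f(b), *(tri([ray(s,a[0]["at"]),ray(t,b[0]["at"])]) if a and b else []))
print(robot.observe())
E
```

```text
['pixels', 'fx', 'fy', 'cx', 'cy', 'view', 'shot']
side [ 0.49  -1.264  0.583] 450.59882674124043
top [ 0.347 -0.293  1.32 ] 424.5741259284616
housing [([270.8, 188.6], 0.8), ([260.9, 220.0], 0.65)] [([200.2, 193.8], 0.9)] [ 0.546 -0.107 -0.   ] [0.0016992555679201868, 0.0016992555679202416]Traceback (most recent call last):
  File "<stdin>", line 8, in <module>
ValueError: it knows: beaker_50_centre, blank_centre, filter_centre, flap_hinge, flap_tab, housing, mouse_centre, panel_face, sample_20_centre, vial_2_centre
```

```bash
sed -i 's/"flap",//' h.py
python3 - <<'E'
from h import *
np.set_printoptions(precision=3,suppress=True)
s,t=robot.read_camera("side"),robot.read_camera("top")
cv2.imwrite("pics/both0.png",np.vstack([s["pixels"],t["pixels"]])[:,:,::-1][:, :])
im=np.hstack([s["pixels"],t["pixels"]])[:,:,::-1]; cv2.imwrite("pics/both0.png",cv2.resize(im,(800,300)))
for n in names:
    a=robot.tip_of(s,n);b=robot.tip_of(t,n)
    f=lambda l:[(np.round(q["at"],1).tolist(),round(q["p"],2)) for q in l[:2]]
    print(n,f(a),f(b), *(tri([ray(s,a[0]["at"]),ray(t,b[0]["at"])]) if a and b else []))
print(robot.observe())
E
```

```text
housing [([272.7, 190.5], 0.6)] [([201.0, 193.5], 0.82)] [ 0.55  -0.108 -0.006] [0.0035981252965950187, 0.0035981252965952364]
flap_hinge [([297.6, 153.9], 0.57)] [([191.4, 161.0], 0.76)] [ 0.623 -0.095  0.104] [0.003030929465973829, 0.003030929465973862]
flap_tab [([233.5, 145.5], 0.56)] [([196.6, 222.3], 0.77)] [ 0.443 -0.116  0.135] [0.0005088588642836534, 0.0005088588642835851]
filter_centre [([233.3, 147.2], 0.62)] []
blank_centre [([271.0, 189.8], 0.73)] []
panel_face [([262.0, 219.2], 0.95)] [([309.9, 197.7], 0.71)] [ 0.514 -0.44   0.095] [0.0005488480514252249, 0.0005488480514251801]
sample_20_centre [] [([238.4, 238.9], 0.52)]
vial_2_centre [([221.8, 270.7], 0.7)] [([345.2, 226.1], 0.69)] [ 0.434 -0.549  0.042] [0.000826713457840588, 0.0008267134578405303]
beaker_50_centre [([323.0, 190.9], 0.8)] [([219.3, 145.8], 0.52)] [ 0.689 -0.17   0.026] [0.0021594429416735006, 0.0021594429416734976]
mouse_centre [([178.3, 235.9], 0.93), ([272.7, 189.5], 0.71)] [([286.3, 262.5], 0.83)] [ 0.324 -0.372  0.009] [0.0027676087795596833, 0.0027676087795597145]
{'time': 1.3, 'qpos': array([ 0.986,  0.342,  1.524,  0.   ,  1.275, -0.146]), 'qvel': array([ 0.002,  0.001, -0.   , -0.   ,  0.002,  0.   ]), 'joint_efforts': array([ -0.001, -43.113, -24.448,   0.072,   0.048,  -0.   ]), 'tool_pos': array([0.223, 0.475, 0.244]), 'tool_rot': array([3.141, 0.   , 2.703]), 'contact_force': array([ 0.566, -0.129, -0.004]), 'torque': array([ 0.066, -0.01 ,  0.005]), 'grip_force': 0.0, 'opening': 0.09201058604058847}
```

View pics/side0.png

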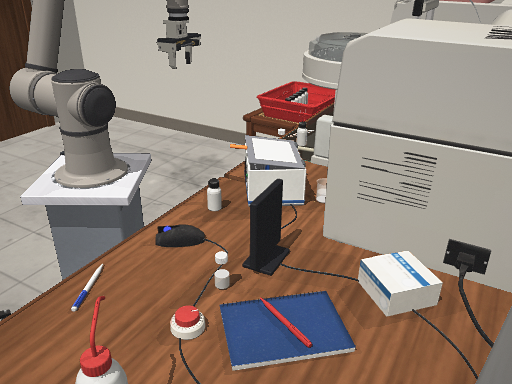

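View pics/top0.png

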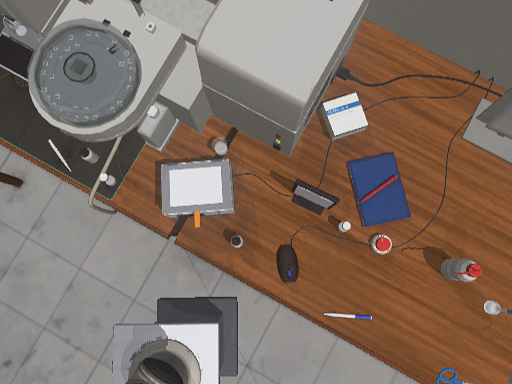

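The side view shows the housing at about (275,170) with the orange tab at (237,146), and the black panel at (266,215) seen from behind. In the top view, the tab is at (197,219), the housing spans (161–234,160–216) and the panel is at (315,196). The glowing face looks to the lower left, towards the robot. Next I'll refine the housing and panel poses from enlarged crops.

Run:
```python
from h import *
s=cv2.imread("pics/side0.png");t=cv2.imread("pics/top0.png")
a=cv2.resize(t[145:225,150:250],(500,400),interpolation=cv2.INTER_CUBIC)
b=cv2.resize(t[170:220,285:345],(300,250),interpolation=cv2.INTER_CUBIC)
c=np.zeros((600,800,3),np.uint8); c[:400,:500]=a; c[:250,500:]=b
c[260:580,500:800]=cv2.resize(s[130:210,225:300],(300,320),interpolation=cv2.INTER_CUBIC)
cv2.imwrite("pics/crop.png",c)
S,T=robot.read_camera("side"),robot.read_camera("top")
for p in(S,T):
    h=cv2.cvtColor(p["pixels"],cv2.COLOR_RGB2HSV); m=cv2.inRange(h,(8,180,150),(22,255,255))
    n,l,st,ce=cv2.connectedComponentsWithStats(m)
    print([(st[i].tolist(),ce[i].round(1).tolist()) for i in range(1,n) if st[i][4]>8])
# several net readings
for n in("housing","flap_hinge","flap_tab","panel_face"):
    X=[]
    for k in range(5):
        S,T=robot.read_camera("side"),robot.read_camera("top")
        a,b=robot.tip_of(S,n),robot.tip_of(T,n)
        if a and b: X.append(np.r_[tri([ray(S,a[0]["at"]),ray(T,b[0]["at"])])[0]])
    print(n,np.round(X,3).tolist())
```

```text
[]
[([194, 211, 6, 17, 82], [196.8, 218.6])]
housing [[0.548, -0.108, -0.003], [0.551, -0.098, 0.001], [0.548, -0.094, -0.001], [0.552, -0.099, -0.007]]
flap_hinge [[0.62, -0.103, 0.116], [0.626, -0.099, 0.112], [0.623, -0.101, 0.109], [0.62, -0.105, 0.109], [0.628, -0.102, 0.115]]
flap_tab [[0.451, -0.12, 0.134], [0.44, -0.12, 0.136], [0.438, -0.116, 0.137], [0.444, -0.12, 0.128], [0.445, -0.116, 0.135]]
panel_face [[0.518, -0.444, 0.096], [0.516, -0.442, 0.09], [0.519, -0.45, 0.1], [0.515, -0.45, 0.095], [0.51, -0.434, 0.089]]
```

View pics/crop.png

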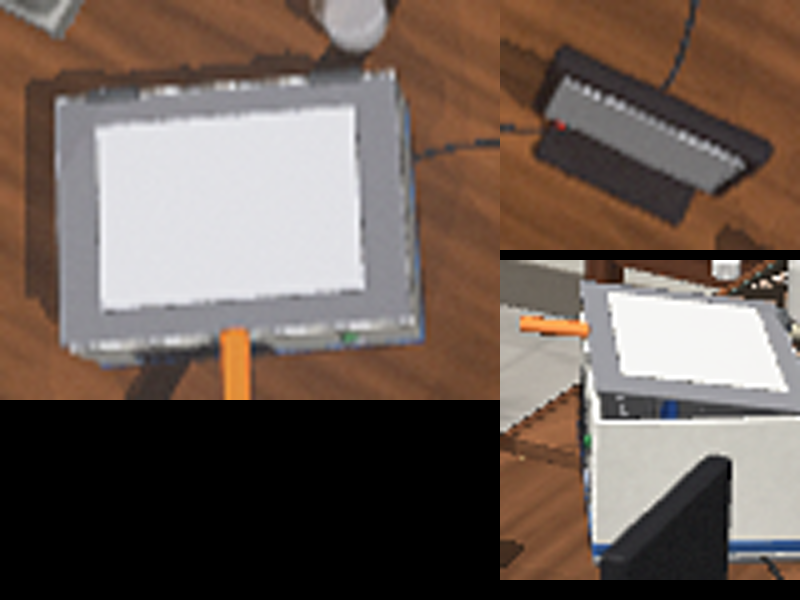

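Run:
```python
from h import *
np.set_printoptions(precision=4,suppress=True)
T=robot.read_camera("top")
g=lambda uv,z:atz(ray(T,uv),z)
P=lambda n,a,z,b:print(n,(A:=g(a,z)),(B:=g(b,z)),"mid",(A+B)/2,"len",np.linalg.norm(A-B),"ang of normal",np.arctan2(*(A-B)[:2][::-1])-np.pi/2)
P("flap rear",(161.4,164.4),.112,(229,159.4))
P("flap front",(162.4,214),.133,(234.4,208.6))
P("face top",(298.4,185.6),.160,(334,202))
P("face bot",(294.4,192.4),.030,(327.8,208.6))
P("panel back top",(297,179.4),.170,(339,199))
print(g((196.8,211),.13),g((197,228),.137))
```

```text
flap rear [ 0.6162 -0.0091  0.112 ] [ 0.6275 -0.2064  0.112 ] mid [ 0.6218 -0.1077  0.112 ] len 0.19761668135862429 ang of normal 0.05757336241477207
flap front [ 0.4687 -0.0191  0.133 ] [ 0.4808 -0.2222  0.133 ] mid [ 0.4748 -0.1206  0.133 ] len 0.20351196379002817 ang of normal 0.05933635480863253
face top [ 0.5389 -0.4014  0.16  ] [ 0.4916 -0.4977  0.16  ] mid [ 0.5153 -0.4496  0.16  ] len 0.10727612191540593 ang of normal -0.45634880327094063
face bot [ 0.5395 -0.4007  0.03  ] [ 0.4879 -0.501   0.03  ] mid [ 0.5137 -0.4508  0.03  ] len 0.11279271161753178 ang of normal -0.4752203813994569
panel back top [ 0.5546 -0.3971  0.17  ] [ 0.4984 -0.5099  0.17  ] mid [ 0.5265 -0.4535  0.17  ] len 0.12594266457002354 ang of normal -0.46225422179198317
[ 0.476  -0.1157  0.13  ] [ 0.4275 -0.1175  0.137 ]
```

>>> {"name": "carry_out", "arguments": {
  "commands": [
    [[-0.041,-0.04,0],0,0.5],
    [[-0.041,-0.04,0],0,0.5],
    [[-0.041,-0.04,0],0,0.5],
    [[-0.041,-0.04,0],0,0.5],
    [[-0.041,-0.04,0],0,0.5],
    [[-0.041,-0.04,0],0,0.5],
    [[-0.041,-0.04,0],0,0.5],
    [[-0.041,-0.04,0],0,0.5],
    [[-0.041,-0.04,0],0,0.5],
    [[-0.041,-0.04,0],0,0.5],
    [[-0.042,-0.042,0],0,0.5],
    [[0,0,0],-0.169,0.5],
    [[0,0,0],-0.169,0.5],
    [[0,0,0],-0.169,0.5],
    [[0,0,0],0,0.5]
  ],
  "newtons": 20
}}

```text
time: 7.32
tool_pos: [0.4444, -0.1169, 0.2437]
tool_rot: [3.142, 0.0, -3.075]
contact_force: [-0.1, 0.3, 0.6]
opening: 0.0463
grip_force: 0.0
```

>>> {"name": "carry_out", "arguments": {
  "commands": [
    [[0,0,0.04],0,0.5],
    [[0,0,0.04],0,0.5],
    [[0,0,0.03],0,0.5],
    [[0,0,0],0,0],
    [[0,0,0],0,0],
    [[0,0,0],0,0],
    [[0,0,0],0,0]
  ],
  "newtons": 20
}}

```text
time: 8.2
tool_pos: [0.445, -0.1155, 0.1346]
tool_rot: [3.139, 0.002, -3.075]
contact_force: [1.6, 8.9, 0.5]
opening: 0.0154
grip_force: 20.0
```

Run:
```python
from h import *
S=robot.read_camera("side");T=robot.read_camera("top")
c=np.hstack([cv2.resize(S["pixels"][90:210,200:320],(400,400)),cv2.resize(T["pixels"][130:250,140:260],(400,400))])
cv2.imwrite("pics/g1.png",c[:,:,::-1])
```

```text
(no output)
```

View pics/g1.png

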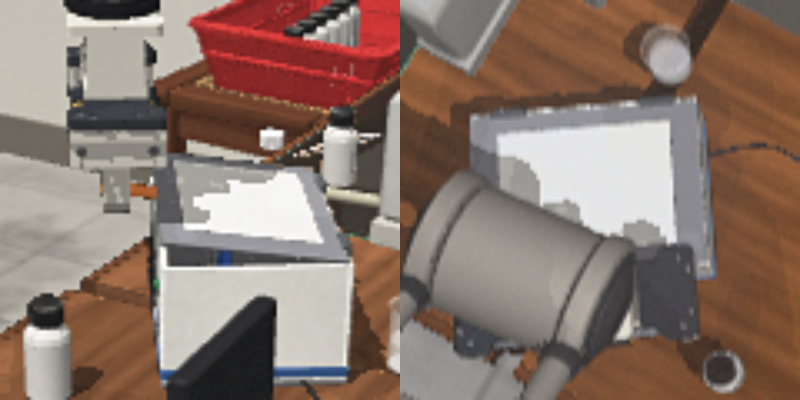

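The fingers straddle the tab (opening 15 mm) in the side crop at about (125,188), and the flap is ajar. A blue tab shows under the near (−y) edge of the flap.

```bash
python3 -c "
import numpy as np
t=np.linspace(.157,1.62,17);r=176
print(np.c_[-r*-np.diff(np.cos(t))*1,-r*np.diff(np.sin(t))].round(1).tolist())"
```

```text
[[-3.2, -15.8], [-4.7, -15.4], [-6.1, -14.9], [-7.4, -14.3], [-8.7, -13.6], [-9.9, -12.7], [-11.0, -11.8], [-12.0, -10.7], [-12.9, -9.6], [-13.8, -8.3], [-14.5, -7.1], [-15.0, -5.7], [-15.5, -4.3], [-15.8, -2.9], [-16.0, -1.4], [-16.1, 0.1]]
```

>>> {"name": "carry_out", "arguments": {
  "commands": [
    [[-0.0032,0.0015,-0.0158],0,0],
    [[-0.0047,0,-0.0154],0,0],
    [[-0.0061,0,-0.0149],0,0],
    [[-0.0074,0,-0.0143],0,0],
    [[-0.0087,0,-0.0136],0,0],
    [[-0.0099,0,-0.0127],0,0],
    [[-0.011,0,-0.0118],0,0],
    [[-0.012,0,-0.0107],0,0],
    [[-0.0129,0,-0.0096],0,0],
    [[-0.0138,0,-0.0083],0,0],
    [[-0.0145,0,-0.0071],0,0],
    [[-0.015,0,-0.0057],0,0],
    [[-0.0155,0,-0.0043],0,0],
    [[-0.0158,0,-0.0029],0,0],
    [[-0.016,0,-0.0014],0,0],
    [[-0.0161,0,0],0,0],
    [[0,0,0],0,0]
  ]
}}

```text
time: 10.42
tool_pos: [0.6281, -0.1036, 0.2856]
tool_rot: [-3.139, 0.006, -3.074]
contact_force: [1.5, -1.4, 8.9]
opening: 0.0156
grip_force: 20.0
```

Run:
```python
from h import *
S=robot.read_camera("side")
c=cv2.resize(S["pixels"][30:210,180:360],(600,600))
cv2.imwrite("pics/g2.png",c[:,:,::-1])
```

```text
(no output)
```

View pics/g2.png

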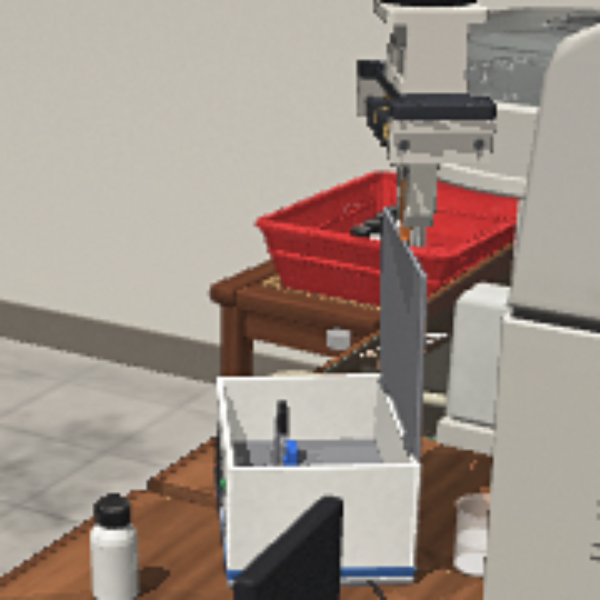

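The flap stands upright, the blue filter tab is in the near (−y) slot at crop (290,452), and the black blank tab is in the far slot at (282,415). Now I'll release, go up and move aside to look.

>>> {"name": "carry_out", "arguments": {
  "commands": [
    [[0,0,0],0,0.5],
    [[0,0,0],0,0.5],
    [[0,0,0],0,0.5],
    [[0,0,-0.03],0,0.5],
    [[0,0,-0.04],0,0.5],
    [[0.03,0.02,-0.01],0,0.5],
    [[0.04,0.045,0],0,0.5],
    [[0.04,0.045,0],0,0.5],
    [[0.02,0.045,0],0,0.5],
    [[0.02,0.045,0],0,0.5]
  ]
}}

```text
time: 11.72
tool_pos: [0.462, 0.0876, 0.3624]
tool_rot: [3.141, 0.0, -3.074]
contact_force: [-0.0, 0.9, -0.3]
opening: 0.0463
grip_force: 0.0
```

Run:
```python
from h import *
np.set_printoptions(precision=4,suppress=True)
S=robot.read_camera("side");T=robot.read_camera("top")
print(robot.observe()["tool_pos"])
c=np.hstack([cv2.resize(S["pixels"][100:200,220:320],(400,400)),cv2.resize(T["pixels"][130:230,145:245],(400,400))])
cv2.imwrite("pics/g3.png",c[:,:,::-1])
rs=[]
for p,(x0,y0,x1,y1) in((S,(240,140,305,172)),(T,(160,155,235,210))):
    h=cv2.cvtColor(p["pixels"],cv2.COLOR_RGB2HSV); m=cv2.inRange(h,(100,120,60),(130,255,255))
    z=np.zeros_like(m); z[y0:y1,x0:x1]=m[y0:y1,x0:x1]
    n,l,st,ce=cv2.connectedComponentsWithStats(z)
    print([(st[i].tolist(),ce[i].round(1).tolist()) for i in range(1,n) if st[i][4]>3])
for nme in("filter_centre","flap_tab","flap_hinge","blank_centre","housing"):
    a=robot.tip_of(S,nme);b=robot.tip_of(T,nme)
    print(nme,a[:1],b[:1],*(tri([ray(S,a[0]["at"]),ray(T,b[0]["at"])]) if a and b else []))
for X in((.5276,-.1524,.089),(.5276,-.1524,.043)): print(proj(S,X),proj(T,X))
```

```text
[0.461  0.0896 0.3629]
[([265, 162, 5, 8, 29], [266.9, 165.8])]
[([202, 191, 22, 7, 116], [212.5, 194.1])]
filter_centre [] []
flap_tab [{'at': [298.4, 91.2], 'p': 0.73}] [{'at': [183.9, 150.3], 'p': 0.86}] [ 0.6127 -0.1054  0.2826] [0.00055507159201879, 0.0005550715920188421]
flap_hinge [{'at': [299.0, 155.1], 'p': 0.59}] [{'at': [190.9, 161.5], 'p': 0.7}] [ 0.6256 -0.0931  0.0989] [0.0006887682246950713, 0.0006887682246951773]
blank_centre [{'at': [264.1, 167.4], 'p': 0.39}] [{'at': [187.2, 194.1], 'p': 0.48}] [ 0.5323 -0.0752  0.053 ] [0.003943250768477883, 0.003943250768477918]
housing [{'at': [275.3, 186.4], 'p': 0.94}] []
[264.744  166.6743] [211.4101 194.802 ]
[264.4116 182.028 ] [213.1379 196.9737]
```

View pics/g3.png

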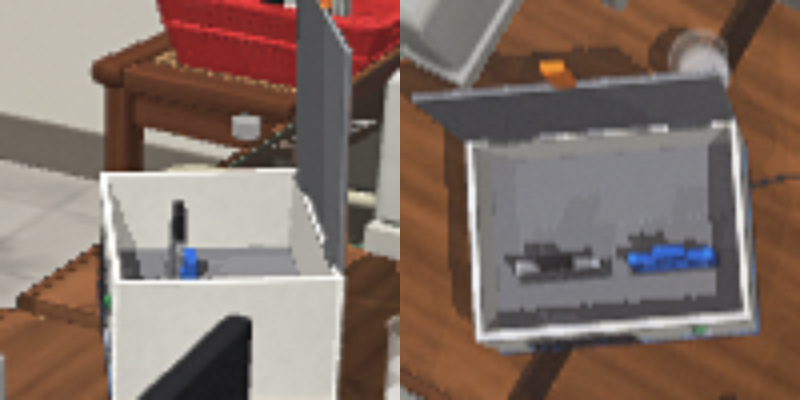

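Run:
```python
from h import *
np.set_printoptions(precision=4,suppress=True)
S=robot.read_camera("side");T=robot.read_camera("top")
h=cv2.cvtColor(T["pixels"],cv2.COLOR_RGB2HSV); m=cv2.inRange(h,(100,120,60),(130,255,255)); 
for r in m[189:200,198:228]: print(''.join('#' if v else '.' for v in r))
h=cv2.cvtColor(S["pixels"],cv2.COLOR_RGB2HSV); m=cv2.inRange(h,(100,100,30),(130,255,255)); 
for r in m[158:174,258:276]: print(''.join('#' if v else '.' for v in r))
for x in(.524,.528,.532):
  for z in (.078,.1): print(x,z,[proj(T,(x+.064*0,y,z)).round(1).tolist() for y in(-.1204,-.1404,-.1524,-.1644,-.1844)],[proj(S,(x+d,-.164,z)).round(1).tolist() for d in(-.004,.004)])
print(robot.observe()["time"])
```

```text
..............................
..............................
...........#######............
..........########.#######....
....######################....
....######################....
....######################....
.....###################......
......#####.##................
..............................
..............................
..................
..................
..................
..................
........###.......
........###.......
........###.......
........####......
.......#####......
.......####.......
.......#####......
.......####.......
..................
..................
..................
..................
0.524 0.078 [[201.0, 196.7], [207.8, 196.6], [211.8, 196.5], [215.9, 196.5], [222.6, 196.4]] [[261.9, 172.2], [264.9, 172.2]]
0.524 0.1 [[200.0, 195.7], [206.9, 195.6], [211.0, 195.5], [215.1, 195.4], [222.0, 195.3]] [[262.1, 164.6], [265.1, 164.7]]
0.528 0.078 [[201.0, 195.4], [207.8, 195.3], [211.8, 195.2], [215.9, 195.1], [222.6, 195.0]] [[263.4, 172.2], [266.4, 172.2]]
0.528 0.1 [[200.0, 194.3], [206.9, 194.2], [211.0, 194.1], [215.1, 194.1], [222.0, 193.9]] [[263.6, 164.7], [266.6, 164.7]]
0.532 0.078 [[201.1, 194.0], [207.8, 193.9], [211.8, 193.9], [215.9, 193.8], [222.6, 193.7]] [[264.9, 172.2], [267.9, 172.2]]
0.532 0.1 [[200.0, 192.9], [206.9, 192.8], [211.0, 192.8], [215.1, 192.7], [222.0, 192.6]] [[265.1, 164.7], [268.1, 164.7]]
12.425
```

Top crop: the flap is upright at the top, the filter's blue edge is at (672,258) and the grey blank is at (555,262). The grip on the tab's sides must keep the fingertips above the frame's shoulders (z 0.078), so TCP z is about 0.098.

>>> {"name": "carry_out", "arguments": {
  "commands": [
    [[-0.013,-0.05,0],0,0.44],
    [[-0.013,-0.05,0],0,0.44],
    [[-0.013,-0.05,0],0,0.44],
    [[-0.014,-0.05,0],0,0.44],
    [[0,-0.048,0],0,0.44],
    [[0,0,0.05],0,0.44],
    [[0,0,0.05],0,0.44],
    [[0,0,0.05],0,0.44],
    [[0,0,0.05],0,0.44],
    [[0,0,0.03],0,0.44],
    [[0,0,0.02],0,0.44],
    [[0,0,0],0,0.44]
  ]
}}

```text
time: 13.92
tool_pos: [0.5321, -0.1572, 0.1107]
tool_rot: [3.14, -0.003, -3.074]
contact_force: [0.2, 0.2, -0.0]
opening: 0.0403
grip_force: 0.0
```

Run:
```python
from h import *
S=robot.read_camera("side")
print(robot.observe()["tool_pos"])
cv2.imwrite("pics/g4.png",cv2.resize(S["pixels"][80:200,220:340],(600,600),interpolation=cv2.INTER_CUBIC)[:,:,::-1])
```

```text
[ 0.53292368 -0.15748591  0.11202985]
```

View pics/g4.png

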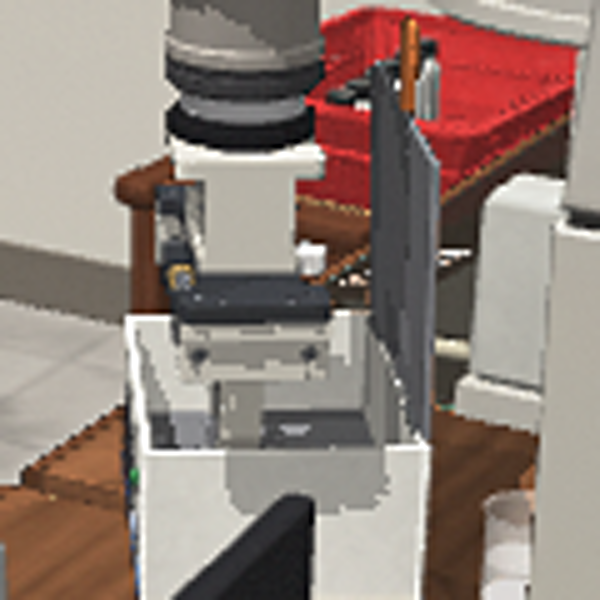

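The finger sits at crop (242,412), i.e. column 268.4 against the tab's 267.5, and is clear of walls and flap. I'll shift slightly, lower and grip.

>>> {"name": "carry_out", "arguments": {
  "commands": [
    [[0.002,0.002,0.007],0,0.44],
    [[0,0,0.006],0,0.44],
    [[0,0,0],0,0.44],
    [[0,0,0],0,0.2],
    [[0,0,0],0,0.2],
    [[0,0,0],0,0.2],
    [[0,0,0],0,0.2]
  ],
  "newtons": 12
}}

```text
time: 14.85
tool_pos: [0.5309, -0.1555, 0.0993]
tool_rot: [3.141, 0.0, -3.073]
contact_force: [-0.6, 0.5, 0.9]
opening: 0.0245
grip_force: 11.9
```

>>> {"name": "carry_out", "arguments": {
  "commands": [
    [[0,0,0],0,0.15],
    [[0,0,0],0,0.15],
    [[0,0,-0.008],0,0.15],
    [[0,0,-0.01],0,0.15],
    [[0,0,-0.01],0,0.15],
    [[0,0,-0.01],0,0.15],
    [[0,0,-0.015],0,0.15],
    [[0,0,-0.02],0,0.15],
    [[0,0,-0.025],0,0.15],
    [[0,0,-0.025],0,0.15],
    [[0,0,-0.025],0,0.15],
    [[0,0,-0.015],0,0.15],
    [[0,0,0],0,0.15]
  ],
  "newtons": 30
}}

```text
time: 16.48
tool_pos: [0.5312, -0.1557, 0.2633]
tool_rot: [-3.141, 0.002, -3.073]
contact_force: [-0.1, 1.4, -1.5]
opening: 0.0237
grip_force: 29.8
```

Run:
```python
from h import *
S=robot.read_camera("side")
print(robot.observe()["tool_pos"],robot.observe()["contact_force"])
cv2.imwrite("pics/g5.png",cv2.resize(S["pixels"][60:200,220:360],(600,600),interpolation=cv2.INTER_CUBIC)[:,:,::-1])
```

```text
[ 0.53075404 -0.15552028  0.26217486] [ 0.40767293 -0.14338329 -1.17873845]
```

View pics/g5.png

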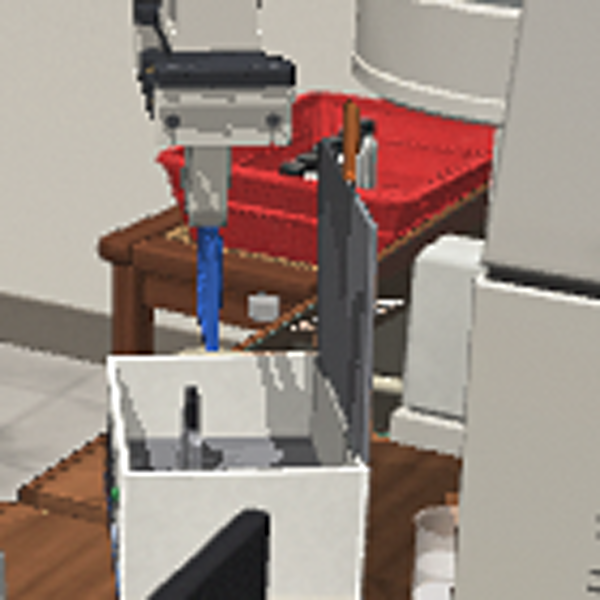

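The plate is out and hanging upright at crop (208,285); the blank remains in its slot and the flap is still upright. Now I'll carry it to the panel.

>>> {"name": "carry_out", "arguments": {
  "commands": [
    [[0.01,-0.02,0],0,0.15],
    [[0.0204,-0.0402,0],0,0.15],
    [[0.0204,-0.0402,0],0,0.15],
    [[0.0204,-0.0402,0],0,0.15],
    [[0.0204,-0.0402,0],0,0.15],
    [[0.0204,-0.0402,0],0,0.15],
    [[0.0104,-0.0202,0],0,0.15],
    [[0,0,0],0.133,0.15],
    [[0,0,0],0.133,0.15],
    [[0,0,0],0.133,0.15],
    [[0,0,0],0.134,0.15],
    [[0,0,0.03],0,0.15],
    [[0,0,0.03],0,0.15],
    [[0,0,0.03],0,0.15],
    [[0,0,0.022],0,0.15],
    [[0,0,0],0,0.15],
    [[0,0,0],0,0.15]
  ]
}}

```text
time: 18.65
tool_pos: [0.4256, -0.4046, 0.1508]
tool_rot: [-3.142, 0.001, 2.677]
contact_force: [0.2, -0.4, -0.1]
opening: 0.0236
grip_force: 29.8
```

Run:
```python
from h import *
np.set_printoptions(precision=4,suppress=True)
S=robot.read_camera("side");T=robot.read_camera("top")
o=robot.observe();print(o["time"],o["tool_pos"],o["tool_rot"],o["contact_force"])
c=np.hstack([cv2.resize(S["pixels"][120:280,180:340],(400,400)),cv2.resize(T["pixels"][150:250,250:350],(400,400))])
cv2.imwrite("pics/g6.png",c[:,:,::-1])
for nme in("filter_centre","panel_face","flap_tab"):
    a=robot.tip_of(S,nme);b=robot.tip_of(T,nme)
    print(nme,a[:1],b[:1],*(tri([ray(S,a[0]["at"]),ray(T,b[0]["at"])]) if a and b else []))
```

```text
18.75 [ 0.4257 -0.4049  0.1513] [-3.1409  0.0019  2.677 ] [-0.42   -0.6821 -0.3644]
filter_centre [{'at': [222.6, 210.1], 'p': 0.7}] []
panel_face [{'at': [262.8, 221.8], 'p': 0.78}] [{'at': [219.3, 146.9], 'p': 0.67}] [ 0.6114 -0.178  -0.0374] [0.09113692805722087, 0.0911369280572211]
flap_tab [{'at': [297.5, 86.2], 'p': 0.86}] [{'at': [182.9, 149.6], 'p': 0.86}] [ 0.6104 -0.1053  0.2957] [0.0012858789245753322, 0.001285878924575234]
```

View pics/g6.png

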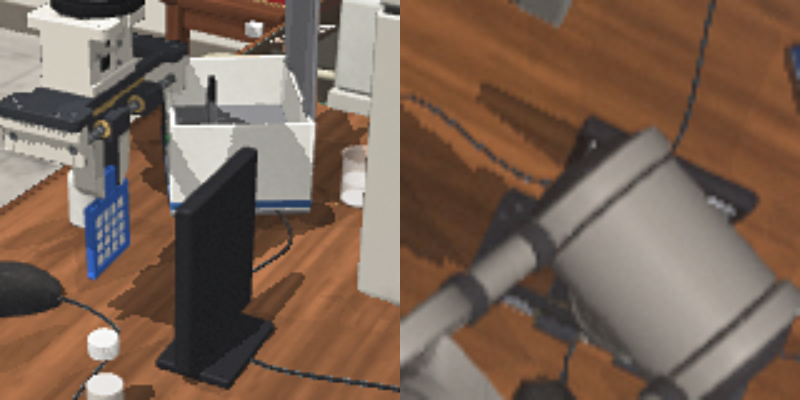

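The plate hangs upright in front of the panel (side crop about (108,228)), clear of the mouse at (25,288). I'll check alignment against projected corners.

Run:
```python
from h import *
np.set_printoptions(precision=1,suppress=True)
S=robot.read_camera("side")
a=-.465;n=np.array([np.cos(a),np.sin(a),0]);y=np.array([-np.sin(a),np.cos(a),0]);z=np.array([0,0,1])
F=np.array([.5145,-.450,.095]);C=np.array([.4257,-.4049,.0958])
q=lambda X:(proj(S,X)-(180,120))*2.5
print("plate back-face TL BL TR BR",[q(C+.004*n+i*.032*y+j*.035*z) for i in(-1,1) for j in(1,-1)])
print("panel back top l/r",[q(F+.016*n+i*.065*y+.075*z) for i in(-1,1)],"bottom l",q(F+.016*n-.065*y-.085*z))
h=cv2.cvtColor(S["pixels"],cv2.COLOR_RGB2HSV);m=cv2.inRange(h,(100,120,40),(130,255,255));m[:,:213]=0;m[:,234:]=0;m[:185]=0;m[235:]=0
for r in m[185:233,210:236]: print(''.join('#' if v else '.' for v in r))
```

```text
plate back-face TL BL TR BR [array([ 86.6, 207.7]), array([ 89.1, 278.7]), array([124. , 176.9]), array([125.2, 245.3])]
panel back top l/r [array([188.9, 213.6]), array([256.6, 147.9])] bottom l [186.9 383.7]
..........................
............####..........
............####..........
............####..........
............####..........
............####..........
............####..........
............#####..##.....
............#####..##.....
............#########.....
............#########.....
............#########.....
............#########.....
............######.##.....
.........#..#####..##.....
........#########..##.....
......#########.#..##.....
.....#########..#..##.....
....########.#..#.###.....
....#######.....##.##.....
....#######.....#..##.....
....#####.....###...#.....
....####.....#..#..##.....
....####.....#...####.....
....####...#.....#..#.....
....####...#....#...#.....
....#######...#.....##....
....#####..#..#....###....
....#####...##...#..##....
....####...#..#..#..##....
....####...#...##...##....
....######.#..#.....##....
....#####..#..#....##.....
....#####..##.#...###.....
.....####..#.....###......
.....####.##..#.###.......
.....#####.#..####........
.....####.....###.........
.....####...####..........
.....####...###...........
.....####..###............
.....####.###.............
.....#######..............
.....######...............
.....#####................
.....####.................
......##..................
..........................
```

Run:
```python
from h import *
S=robot.read_camera("side")
a=-.465;n=np.array([np.cos(a),np.sin(a),0]);y=np.array([-np.sin(a),np.cos(a),0]);z=np.array([0,0,1])
F=np.array([.5145,-.450,.095]);C=np.array([.4257,-.4049,.0958])
def box(im,c,ts,hy,z0,z1,col,o,k):
    P={(t,i,j):((proj(S,c+t*n+i*hy*y+j*z)-o+.5)*k).astype(int) for t in ts for i in(-1,1) for j in(z0,z1)}
    for u in P:
        for v in P:
            if sum(x!=w for x,w in zip(u,v))==1 and u<v: cv2.line(im,tuple(map(int,P[u])),tuple(map(int,P[v])),col,1)
k=14;o=np.array([208,186]);A=cv2.resize(S["pixels"][186:226+2,208:236],None,fx=k,fy=k,interpolation=cv2.INTER_CUBIC)[:,:,::-1].copy()
A=cv2.resize(S["pixels"][184:236,208:236],None,fx=11,fy=11,interpolation=cv2.INTER_CUBIC)[:,:,::-1].copy()
o=np.array([208,184]);box(A,C,(-.004,.004),.032,-.035,.035,(0,255,255),o,11)
B=cv2.resize(S["pixels"][176:276,240:300],None,fx=5.7,fy=5.7,interpolation=cv2.INTER_CUBIC)[:,:,::-1].copy()
box(B,F,(0,.016),.065,-.085,.075,(0,255,255),np.array([240,176]),5.7)
c=np.zeros((572,A.shape[1]+B.shape[1],3),np.uint8);c[:A.shape[0],:A.shape[1]]=A;c[:B.shape[0],A.shape[1]:]=B
print(c.shape);cv2.imwrite("pics/fit.png",c)
```

```text
(572, 650, 3)
```

View pics/fit.png

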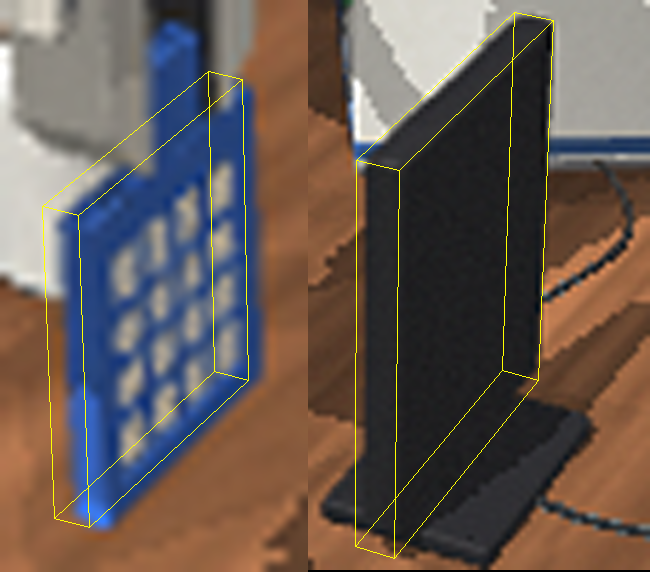

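The panel outline fits; the plate sits about 1.4 px (3 mm) to the right of prediction, i.e. slightly close to the face. I'll back off 3 mm and hold still.

>>> {"name": "carry_out", "arguments": {
  "commands": [
    [[0.003,0,0],0,0.15],
    [[0,0,0],0,0.15],
    [[0,0,0],0,0.15],
    [[0,0,0],0,0.15],
    [[0,0,0],0,0.15]
  ]
}}

```text
time: 19.77
tool_pos: [0.4225, -0.4032, 0.1502]
tool_rot: [3.141, -0.0, 2.677]
contact_force: [-0.1, -0.5, -0.9]
opening: 0.0234
grip_force: 29.8
```

```bash
python3 -c "
from cell import robot
o=robot.observe();print(o['tool_pos'],o['opening'],abs(o['qvel']).max());print(robot.hand_in())"
```

```text
[ 0.42253749 -0.40320322  0.15017621] 0.023397603148811955 0.0006710050248965347
the job is handed in; nothing more can be done
None
```

The job is handed in at about 20 s: the flap stands open near upright, and the gripper holds the blue filter plate still and upright about 10 cm in front of the panel face, centred and parallel as far as the images show (the verdict was not reported back).

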